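# Lock the shaker's hold-down bar with its hairpin clip

## Task

Make the orbital shaker ready to run: swing its raised blue hold-down bar all the way down over the well plate, then take the orange-tabbed hairpin clip from the bench and push it sideways, flat along the bar, onto the lock post under the post's head until it snaps past the bulges and is fully home. The sprung platform gives way as you push, so keep pushing slowly (about 2 cm/s, no jolts) until you feel the snap, and never press the clip against the shaker with more than 18 N. Let go of the clip, and leave the well plate in its seat and the tube rack, timer and marker where they stand.

Things in the scene. Friction and masses are not known exactly. Their poses are not given: they have to be found in the camera images.
- shaker: Fixed white shaker housing, 136 x 244 mm (x, y), 46 mm high. Origin on the bench straight below the lock post (platform at rest), which is at the -y end; the long way is y: bar hinge at +y, clip comes from -y. Its turned position varies.
- post (a point): The steel lock post on the platform: point on its axis level with the closed bar's upper face (84 mm above the bench); axes as the shaker's; moves with the platform. Above this point: bare shank 10 mm thick for 9.5 mm, then a round head 19 mm wide, 5 mm thick. Closed, the bar (42 mm wide, top face at 84 mm) lies round the post with a 23 mm hole and runs on 52 mm beyond it to -y, a flat track for the clip.
- platform (a joint): Slide (m) of the aluminium platform with post, bar and plate, along the shaker's +y; rest 0, stops at +-0.028; damped spring, 0.6 N per mm. Getting the clip past its bulges takes about 9 to 13 N, depending on friction, so the platform first yields 14 to 22 mm and springs back at the snap, up to the clip's tongue.
- bar (a joint): Angle (rad) of the hold-down bar: 0 fully down, 0.35 to 0.85 (raised) at the start. Stiff hinge: stays where left; a newton or so at the lip moves it down; the sprung platform may rock a little meanwhile.
- bar_lip (a point): Point on the bar's upper face, on its middle line, 10 mm from its free end; a clear place to press it down. 214 mm from the hinge axis; closed, it is 42 mm to -y of the post.
- bar_hinge (a point): Middle of the bar's hinge axis (along the shaker's x), 81 mm above the bench, 172 mm to +y of the post; the bar's upper face is 3 mm off the axis.
- clip: Loose hairpin clip lying flat, legs to its +y, 89 x 29 mm, 40 to 55 g. Origin on its underside where the post's axis is when home. Orange upright grip tab 12 mm thick (x), 24 mm long (y), 34 mm high, centred at y = -50 mm; a flat tongue 5 mm high runs from it to y = -5 mm and stops the post. Two steel wire legs, 5 mm thick: mouth 19 mm clear at y = 24 mm, narrowing to 4 mm between the bulges at y = 6.5 mm, then a round seat for the 10 mm post at y = 0.
- leg_right (a joint): Opening angle (rad) of the clip's sprung +x leg about its root at the tab: 0 closed; about 0.07 as the post passes the bulge.
- leg_left (a joint): The same for the -x leg.
- plate: White well plate, 85 x 128 x 15 mm, loose in its seat on the platform under the bar, 3 mm below it when closed; origin centre of underside.
- rack: Green rack full of capped tubes, 84 x 117 x 48 mm, bystander behind the clip; origin centre of underside.
- timer: Small white timer, 62 x 62 x 19 mm, bystander behind the shaker; origin centre of underside.
- marker: Red-capped marker pen, 14 x 131 x 15 mm, bystander; origin centre of underside.
Things that resemble listed ones, but are neither listed nor needed, are in the scene too. What is meant by the clip is not black, and is the smaller of those in its own colour.

How it is judged:
By the outcome, as a careful person would: the job done as asked, in the order asked, and still so for the second after the job is handed in, with the robot touching nothing.
It also fails if it takes over 64 s, if anything falls off the work surface, if the arm or the gripper's body presses on something with over 40 N, if the wrist force passes 120 N, or if a joint passes its speed limit or range.

## Robot

A 7-joint arm with a two-finger parallel gripper is mounted at the origin on a cart in front of the work surface, level with it; the furniture and walls round the work are solid. World frame = base frame: x ahead of the robot, y to its left, z up, the work surface at z = 0. Lengths are in m, angles in rad, forces in N, time in s.
With the tool pointing down it reaches from about 0.35 to 0.9 m from the base axis. Payload 8.1 kg.
Tool frame: the origin (TCP) lies between the finger pads; the fingertips stand 19 mm ahead of it and the grasp point (between the pads) is the TCP; z points along the fingers, y is the line along which they close (so a half turn about z gives the same grasp; the last joint's range is limited). The gripper opens to 92 mm and grips with 3 to 60 N. Pads are 19 mm wide; open, the fingers measure 130 mm over their backs; the gripper's body (75 mm by 190 mm) begins 47 mm behind the grasp point.
Start: joints at [-1.297, 0.434, 0.025, 1.573, -0.012, 1.134, -0.075], TCP at [0.23, 0.581, 0.246] pointing down, gripper open.
Joint ranges: [-2.62, 2.62], [-0.44, 2.09], [-1.27, 1.32], [0.08, 2.57], [-1.32, 4.46], [0.12, 2], [-2.74, 2.74]. Speed limits (rad/s): [2.22, 2.22, 3.01, 3.01, 3.14, 3.14, 3.14].

## Interface

Orientations are given as a 3x3 rotation matrix whose columns are the frame's x, y, z axes.
In Python, from cell import manip gives the robot as it stands.
- The arm moves only by the shell command python3 -m crank 'ROWS' [OPENING]. ROWS is JSON, a list of rows, each a list of 6 numbers: the shift along the world's x, y, z as a fraction of full scale, then the turn, a rotation vector about the world's x, y, z as a fraction of full scale. In form: [[x, y, z, rx, ry, rz], ...]. A call has 1 to 12 rows; each row shifts and turns the commanded pose from where the row before left it; what a row does not reach is not made up. Full scale, the value 1, is 800 mm for a shift and pi rad for a turn. A row lasts 1/10 s, in which the tool goes at most 50 mm and 8.59 degrees, less where a joint would pass 70% of its speed; a pose out of reach is approached as far as the arm can. A call with a number of a shift or a turn outside -1 to 1 is refused whole. A call with a gripper value outside its range is refused whole. OPENING is the closure, from 0 (fully open) to 1 (shut), set as the call begins (- or left out, the last holds). The fingers move at their own pace and stop on an object; the grip force is fixed at half the most. Time passes only in rows, so rows that do not move let the fingers close. It gives the time, the measured TCP pose, the force, the opening and the grip force at its end, in the units of the state.
- manip.get_obs(): the state, without advancing time (a new reading comes with each control period).
- manip.get_image(name): name is "scene" or "side" or "wrist"; returns the picture (480x640x3 uint8, blue, green, red); there is no depth.
- manip.calibration(name): a dict with "intrinsics" (3x3 intrinsics, pixels), "dist" ([k1, k2, p1, p2, k3] as OpenCV has them; the pictures are not rectified), "position" and "orientation" of the camera in the world. Camera axes: x right, y down, z forward; pixel columns grow to the right and rows downward; lengths in m; the calibration is good to about 2 mm. A picture is of the moment at which its call begins: read the wrist's pose just before it. calibration takes no time and is no camera call; for the wrist camera it gives the pose at the moment of the call.
- manip.hand_in(): hands the job in; it is judged then, once.
Trained networks look in the newest picture that a camera, given by its name, has taken for a name from the list of things; names that differ only in an ending like _2 or _b are one class to them, and where a whole thing is asked for, a point or a joint stands for the part that bears it (a point fixed in the world has none). Each returns a list of dicts, best first, with "score" (0 to 1); they miss things now and then, are a little off and sometimes report something else, mostly with a low value. They report only what shows in the picture. A call takes as long as a camera call. They do not tell look-alikes from the thing itself.
- manip.recognise(query, camera): "point" ([x, y, z] in m, in world coordinates, good to about 4 mm: the middle of the surface that is visible of it).
- manip.pinpoint(query, camera): "point" ([x, y, z] in m, in world coordinates, good to about 4 mm: a listed point, or the origin of a listed thing).
The state is a dict: "time_s": time; "joint_positions": joint angles; "joint_vel": joint speeds; "joint_efforts": joint torques, N m; "tcp_pos": TCP position; "tcp_rot": TCP orientation; "ft_force": force on the tool from outside, world axes, zero at the start; "ft_torque": the same for the moment, N m; "finger_gap": finger opening in m; "finger_force": force on a finger pad.
Only numpy, scipy, OpenCV 4.12 (cv2) and the standard library are available. Lean on these libraries where they do the work, as an engineer would, in place of code of your own. Each camera call takes 0.05 s, during which the arm holds its last target. There are 200 camera calls.

## Working session

There is one attempt and no reset: what is moved stays moved. The work goes in short steps, Python scripts to look and compute and a shell command to move; the robot and the scene stay as the last step left them, time stands still between calls to the robot, and variables do not carry over. Pictures are saved under pics/ and viewed, at most 11 in all, crops included, and the job is handed in when it is done.

```bash
mkdir -p pics; ls; python3 - <<'E'
from cell import manip
import cv2,numpy as np
a=manip.get_image("scene");b=manip.get_image("side")
cv2.imwrite("pics/a.png",a);cv2.imwrite("pics/b.png",b)
for c in("scene","side"):
    k=manip.calibration(c);print(c,np.round(k["position"],3),np.round(k["orientation"],3).tolist(),np.round(k["intrinsics"],0).tolist())
    for q in("shaker","post","bar_lip","bar_hinge","clip","plate","rack","timer","marker"):
        print(q,[(np.round(d["point"],3).tolist(),round(d["score"],2)) for d in manip.pinpoint(q,c)][:4])
o=manip.get_obs();print(o["time_s"],o["tcp_rot"],o["finger_gap"])
E
```

```text
pics
scene [ 0.102 -0.277  0.622] [[0.713, -0.453, 0.535], [-0.701, -0.457, 0.547], [-0.004, -0.765, -0.644]] [[450.0, 0.0, 323.0], [0.0, 450.0, 234.0], [0.0, 0.0, 1.0]]
shaker [([0.504, 0.209, 0.001], 0.85)]
post [([0.491, 0.125, 0.064], 0.72), ([0.509, 0.208, 0.085], 0.55)]
bar_lip [([0.499, 0.183, 0.243], 0.85)]
bar_hinge [([0.478, 0.039, 0.081], 0.6)]
clip [([0.407, 0.393, -0.001], 0.76), ([0.509, 0.359, -0.004], 0.69), ([0.416, -0.072, 0.006], 0.67)]
plate [([0.491, 0.125, 0.061], 0.62)]
rack [([0.692, 0.274, -0.002], 0.87)]
timer [([0.683, 0.019, 0.001], 0.71)]
marker [([0.659, 0.399, -0.004], 0.79)]
side [0.738 0.863 0.537] [[-0.96, 0.147, -0.24], [0.282, 0.51, -0.813], [0.003, -0.848, -0.531]] [[499.0, 0.0, 327.0], [0.0, 499.0, 240.0], [0.0, 0.0, 1.0]]
shaker [([0.508, 0.214, -0.004], 0.57)]
post []
bar_lip [([0.504, 0.184, 0.236], 0.69)]
bar_hinge [([0.48, 0.037, 0.081], 0.75), ([0.676, 0.022, 0.001], 0.37)]
clip [([0.408, 0.394, 0.003], 0.96), ([0.507, 0.363, 0.001], 0.92)]
plate [([0.493, 0.124, 0.06], 0.87)]
rack [([0.69, 0.278, -0.001], 0.74)]
timer [([0.678, 0.019, 0.001], 0.81)]
marker [([0.659, 0.394, 0.003], 0.76)]
1.0 [[-9.29811344e-01  3.68036498e-01  2.98754814e-05]
 [ 3.68036499e-01  9.29811343e-01  5.20366962e-05]
 [-8.62715804e-06  5.93795780e-05 -9.99999998e-01]] 0.09171246566372834
```

View pics/a.png

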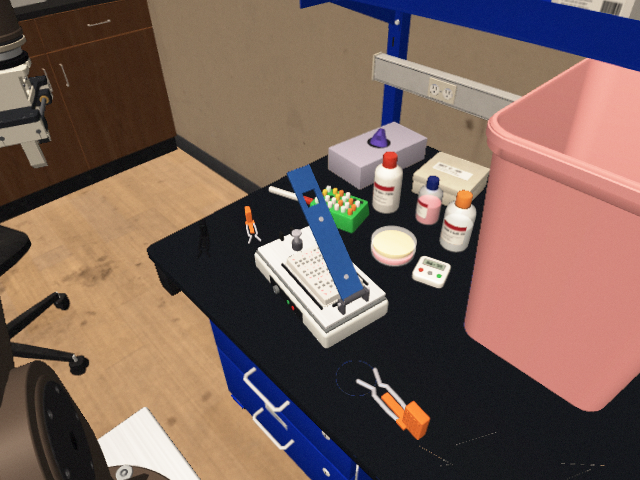

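View pics/b.png

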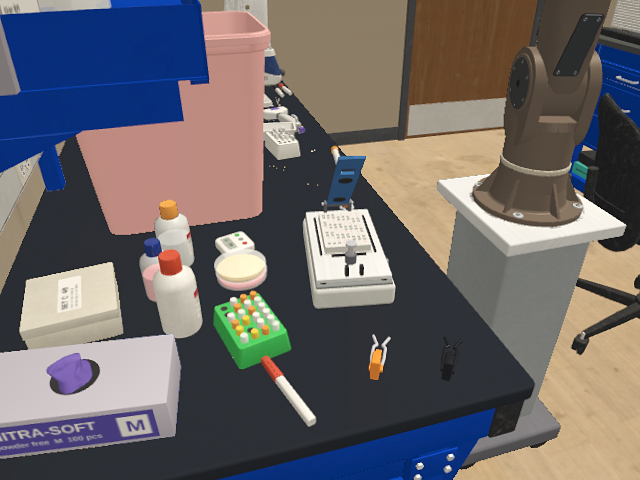

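Clip look-alikes in the scene picture: a small orange clip at (252,225), world (0.508, 0.361); a black clip at (205,240), ruled out by colour; and a larger orange clip at (400,400), ruled out by size. I choose the one at (252,225). I'll go above it and check with the wrist camera.

```bash
python3 -m crank '[[0.034,-0.0263,0.00625,0,0,-0.043],[0.034,-0.0263,0.00625,0,0,-0.043],[0.034,-0.0263,0.00625,0,0,-0.043],[0.034,-0.0263,0.00625,0,0,-0.043],[0.034,-0.0263,0.00625,0,0,-0.043],[0.034,-0.0263,0.00625,0,0,-0.043],[0.034,-0.0263,0.00625,0,0,-0.043],[0.034,-0.0263,0.00625,0,0,-0.043],[0.034,-0.0263,0.00625,0,0,-0.043],[0.034,-0.0263,0.00625,0,0,-0.043],[0,0,0,0,0,0]]' 1
python3 - <<'E'
from cell import manip
import cv2,numpy as np
o=manip.get_obs();k=manip.calibration("wrist");a=manip.get_image("wrist")
cv2.imwrite("pics/w1.png",a)
print(o["tcp_rot"].__class__,np.round(o["tcp_rot"],3).tolist(),np.round(k["position"],3),np.round(k["orientation"],3).tolist())
for c in ("wrist","side"):
  if c!="wrist": manip.get_image(c)
  for q in("clip","clip","bar_lip","bar_hinge","post","shaker"):
    print(c,q,[(np.round(d["point"],3).tolist(),round(d["score"],2)) for d in manip.pinpoint(q,c)][:4])
  print([(np.round(d["point"],3).tolist(),round(d["score"],2)) for d in manip.recognise("clip",c)])
E
```

```text
time_s: 2.1
tcp_pos: [0.5066, 0.366, 0.2968]
tcp_rot: [[0.168, 0.986, 0.004], [0.986, -0.168, -0.002], [-0.001, 0.004, -1.0]]
ft_force: [0.9, -1.4, -0.3]
finger_gap: 0.0083
finger_force: 0.0
<class 'numpy.ndarray'> [[0.168, 0.986, 0.004], [0.986, -0.168, -0.002], [-0.001, 0.004, -1.0]] [0.52  0.446 0.435] [[0.986, -0.16, -0.048], [-0.167, -0.94, -0.299], [0.003, 0.303, -0.953]]
wrist clip [([0.505, 0.359, 0.002], 0.97), ([0.405, 0.391, -0.003], 0.8)]
wrist clip [([0.505, 0.359, 0.002], 0.97), ([0.405, 0.391, -0.003], 0.8)]
wrist bar_lip []
wrist bar_hinge []
wrist post []
wrist shaker [([0.505, 0.207, 0.001], 0.86)]
[([0.518, 0.377, 0.006], 0.97), ([0.421, 0.413, 0.004], 0.65)]
side clip [([0.408, 0.393, 0.002], 0.88), ([0.416, -0.078, 0.001], 0.62), ([0.509, 0.361, 0.001], 0.6)]
side clip [([0.408, 0.393, 0.002], 0.88), ([0.416, -0.078, 0.001], 0.62), ([0.509, 0.361, 0.001], 0.6)]
side bar_lip [([0.501, 0.187, 0.237], 0.65), ([0.505, 0.212, -0.004], 0.27)]
side bar_hinge [([0.48, 0.04, 0.081], 0.73)]
side post [([0.503, 0.208, 0.083], 0.87)]
side shaker [([0.504, 0.207, 0.084], 0.7), ([0.505, 0.213, -0.006], 0.66)]
[([0.437, 0.428, 0.009], 0.84), ([0.529, 0.4, 0.007], 0.77), ([0.425, -0.069, 0.005], 0.41)]
```

View pics/w1.png

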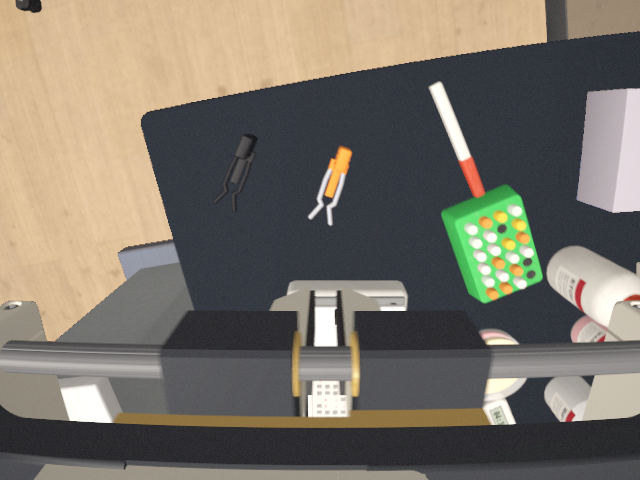

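Small orange clip at (335,185), tab at (343,158), legs pointing down the picture; black look-alike at (240,165). I'll do the close crop and the axis measurement.

```bash
cat > h.py <<'E'
import numpy as np,cv2
from cell import manip
def ray(k,px,z):
    n=cv2.undistortPoints(np.array([[px]],float),np.array(k["intrinsics"],float),np.array(k["dist"],float))[0,0]
    d=np.array(k["orientation"])@[*n,1];p=np.array(k["position"]);return p+d*(z-p[2])/d[2]
def proj(k,P):
    R=np.array(k["orientation"]).T;t=-R@np.array(k["position"])
    return cv2.projectPoints(np.array(P,float).reshape(-1,1,3),cv2.Rodrigues(R)[0],t,np.array(k["intrinsics"],float),np.array(k["dist"],float))[0][:,0]
E
python3 - <<'E'
from h import *
k=manip.calibration("wrist");a=cv2.imread("pics/w1.png")
c=a[135:235,285:385];cv2.imwrite("pics/w1c.png",cv2.resize(c,(600,600),interpolation=cv2.INTER_CUBIC))
E
```

```text
(no output)
```

View pics/w1c.png

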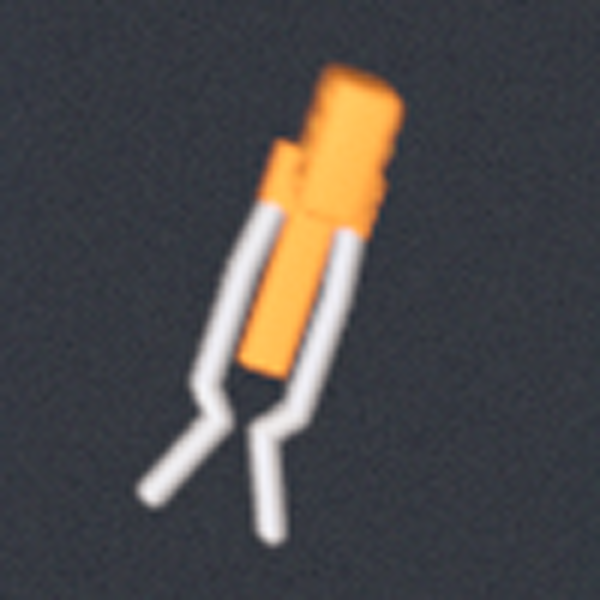

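Close crop: small orange clip, tab up at crop (353,145), two bare wire legs opening toward lower left. This is the right one.

```bash
python3 - <<'E'
from h import *
k=manip.calibration("wrist")
L=[("tips",320.3,220.7,.0025,.025),("bulge",325.3,205.8,.0025,.0065),("tongue",328.8,196.3,.005,-.005),("root",336.7,170.8,.005,-.038),("tab",343.7,159.7,.034,-.05)]
P=np.array([ray(k,(u,v),z)[:2] for _,u,v,z,_ in L]);s=np.array([l[4] for l in L])
A=np.c_[np.ones(5),s];C=np.linalg.lstsq(A,P,rcond=None)[0];print(P,C,np.linalg.norm(C[1]),np.degrees(np.arctan2(*C[1])))
print("res",A@C-P)
E
```

```text
[[0.49191812 0.34150252]
 [0.50025081 0.35777273]
 [0.50586779 0.36838706]
 [0.51872725 0.39503141]
 [0.52715467 0.4087986 ]] [[ 0.50320746  0.3634859 ]
 [-0.4533547  -0.87907043]] 0.9890881178657647 -152.71891130821805
res [[-4.45196673e-05  6.61547506e-06]
 [ 9.85239271e-06 -7.90547210e-07]
 [-3.93555547e-04 -5.05811401e-04]
 [ 1.70769287e-03  1.85916819e-03]
 [-1.27947005e-03 -1.35918172e-03]]
```

```bash
python3 -m crank '[[-0.002,-0.048,-0.003,0,0,0],[-0.002,-0.048,-0.003,0,0,0],[-0.002,-0.048,-0.003,0,0,0],[-0.002,-0.048,-0.003,0,0,0],[0,-0.049,-0.003,0,0,0.004],[0,0,0,0,0,0],[0,0,-0.011,0,0,0],[0,0,-0.011,0,0,0],[0,0,-0.01,0,0,0],[0,0,0,0,0,0]]' 1
```

```text
time_s: 3.9
tcp_pos: [0.4947, 0.1787, 0.2564]
tcp_rot: [[0.142, 0.99, -0.002], [0.99, -0.142, -0.001], [-0.002, -0.002, -1.0]]
ft_force: [-0.5, 0.0, -0.3]
finger_gap: 0.0004
finger_force: 0.0
```

```bash
python3 -m crank '[[0.0014,0.0093,-0.0106,0,0,0],[0.0014,0.0093,-0.0106,0,0,0],[0.0014,0.0093,-0.0106,0,0,0],[0.0014,0.0093,-0.0106,0,0,0]]' 1
python3 - <<'E'
from h import *
manip.get_image("side")
for q in("bar_lip","bar_hinge"):print(q,[(np.round(d["point"],3).tolist(),round(d["score"],2)) for d in manip.pinpoint(q,"side")][:2])
E
```

```text
time_s: 4.3
tcp_pos: [0.5, 0.2087, 0.2233]
tcp_rot: [[0.143, 0.99, -0.0], [0.99, -0.143, -0.0], [-0.0, -0.0, -1.0]]
ft_force: [-0.7, -1.3, 0.3]
finger_gap: 0.0004
finger_force: 0.2
bar_lip [([0.507, 0.213, 0.201], 0.65)]
bar_hinge []
```

```bash
python3 -m crank '[[0.003,0.0048,-0.0116,0,0,0],[0.003,0.0048,-0.0116,0,0,0],[0.002,0.0048,-0.0116,0,0,0],[0.002,0.0048,-0.0116,0,0,0],[0.0006,0.0031,-0.0128,0,0,0],[0.0006,0.0031,-0.0128,0,0,0],[0.0006,0.0031,-0.0128,0,0,0],[0.0006,0.0031,-0.0128,0,0,0]]' 1
```

```text
time_s: 5.25
tcp_pos: [0.51, 0.2332, 0.1452]
tcp_rot: [[0.144, 0.99, -0.0], [0.99, -0.144, -0.0], [-0.0, -0.0, -1.0]]
ft_force: [0.1, 0.6, 0.1]
finger_gap: 0.0003
finger_force: 0.1
```

```bash
python3 -m crank '[[0.0003,0.0012,-0.0125,0,0,0],[0.0003,0.0012,-0.0125,0,0,0],[0.0003,0.001,-0.0125,0,0,0],[0,0,-0.0125,0,0,0],[0,0,0,0,0,0]]' 1
```

```text
time_s: 5.75
tcp_pos: [0.5099, 0.2353, 0.1047]
tcp_rot: [[0.144, 0.99, -0.002], [0.99, -0.144, -0.001], [-0.002, -0.002, -1.0]]
ft_force: [0.3, 0.3, 0.0]
finger_gap: 0.0006
finger_force: 0.0
```

```bash
python3 -m crank '[[0,0,-0.002,0,0,0],[0,0,-0.002,0,0,0],[0,0,0,0,0,0]]' 1
```

```text
time_s: 6.05
tcp_pos: [0.511, 0.2359, 0.1034]
tcp_rot: [[0.144, 0.99, 0.001], [0.99, -0.144, 0.001], [0.001, 0.001, -1.0]]
ft_force: [-0.4, -0.5, 0.5]
finger_gap: 0.0005
finger_force: 0.2
```

```bash
python3 -m crank '[[0,0,-0.002,0,0,0],[0,0,0,0,0,0]]' 1
```

```text
time_s: 6.25
tcp_pos: [0.5113, 0.2366, 0.103]
tcp_rot: [[0.144, 0.99, 0.001], [0.99, -0.144, 0.002], [0.002, 0.001, -1.0]]
ft_force: [-3.8, 0.3, 14.4]
finger_gap: 0.0005
finger_force: 7.6
```

```bash
python3 -m crank '[[0,0,0.01,0,0,0],[0,0,0.03,0,0,0],[0,0.01,0.04,0,0,0],[0.004,0.05,0.01,0,0,-0.021],[0.005,0.05,0,0,0,-0.021],[0.005,0.05,0,0,0,-0.021],[0.005,0.054,-0.01,0,0,-0.021],[0,0,0,0,0,-0.021],[0,0,0,0,0,0],[0,0,0,0,0,0]]' 0.55
python3 - <<'E'
from h import *
k=manip.calibration("wrist");a=manip.get_image("wrist");manip.get_image("side")
for q in("bar_lip","bar_hinge","post"):print(q,[(np.round(d["point"],3).tolist(),round(d["score"],2)) for d in manip.pinpoint(q,"side")][:2])
print("clip",[(np.round(d["point"],3).tolist(),round(d["score"],2)) for d in manip.pinpoint("clip","wrist")][:2])
R=np.array([[ -.8887,-.4583],[.4583,-.8887]]);o=np.array([.5032,.3635]) # cols x,y
for n,x,y,z in[("tab",0,-.05,.034),("tabL",-.006,-.05,.034),("tips",0,.025,.003),("tong",0,-.005,.005)]:
    # model overlay
    p=o+x*np.array([-.8887,.4583])+y*np.array([-.4583,-.8887])
    q=proj(k,[*p,z])[0];print(n,q.round(1));cv2.circle(a,tuple(int(v) for v in q.round()),3,(255,0,255),1)
cv2.imwrite("pics/w2.png",a)
E
```

```text
time_s: 7.25
tcp_pos: [0.5263, 0.4057, 0.1655]
tcp_rot: [[0.456, 0.89, 0.0], [0.89, -0.456, -0.001], [-0.001, 0.001, -1.0]]
ft_force: [0.4, -0.3, 0.1]
finger_gap: 0.0417
finger_force: 0.0
bar_lip [([0.511, 0.251, 0.082], 0.78)]
bar_hinge []
post [([0.503, 0.206, 0.084], 0.76)]
clip [([0.408, 0.393, -0.003], 0.92), ([0.507, 0.356, 0.003], 0.77)]
tab [322.5 233.5]
tabL [330.8 233.5]
tips [322.6 307.2]
tong [322.7 275.7]
```

View pics/w2.png

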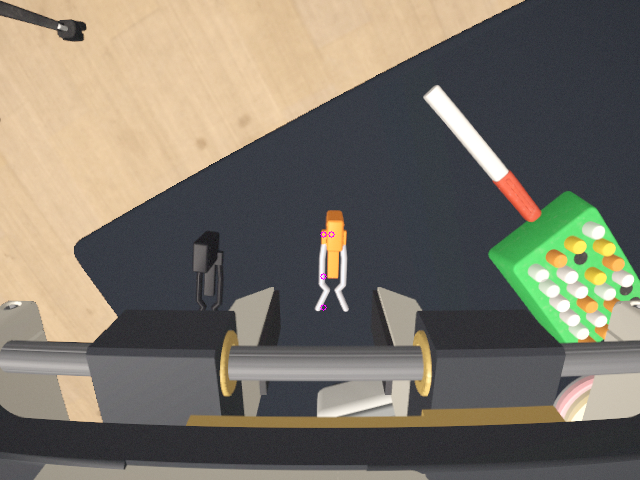

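The clip lies about 10 px right of my projection (tab (335,232), mouth (332,308)), well aligned with the fingers in yaw. I'll shift about 6 mm, descend part way and re-measure.

```bash
python3 -m crank '[[0.004,0,-0.03,0,0,0],[0.003,0,-0.03,0,0,0],[0,0,-0.022,0,0,0],[0,0,0,0,0,0],[0,0,0,0,0,0],[0,0,0,0,0,0]]' 0.55
python3 - <<'E'
from h import *
o=manip.get_obs();k=manip.calibration("wrist");a=manip.get_image("wrist")
print(o["tcp_pos"].round(4),np.abs(o["joint_vel"]).max())
print("clip",[(np.round(d["point"],3).tolist(),round(d["score"],2)) for d in manip.pinpoint("clip","wrist")][:2])
print("tcp px",proj(k,[o["tcp_pos"],[*o["tcp_pos"][:2],.034]]))
cv2.imwrite("pics/w3.png",a[100:400,160:560])
hsv=cv2.cvtColor(a,cv2.COLOR_BGR2HSV);m=cv2.inRange(hsv,(8,150,120),(22,255,255));n,l,s,c=cv2.connectedComponentsWithStats(m)
for i in range(1,n):
  if s[i,4]>150:print(s[i],c[i])
E
```

```text
time_s: 8.15
tcp_pos: [0.5322, 0.4072, 0.1011]
tcp_rot: [[0.457, 0.89, 0.001], [0.89, -0.457, 0.001], [0.002, 0.001, -1.0]]
ft_force: [-0.3, 0.8, -0.3]
finger_gap: 0.0416
finger_force: 0.0
[0.5322 0.4072 0.1011] 0.0034204186666447547
clip [([0.503, 0.356, 0.002], 0.68)]
tcp px [[323.14153399 330.26639831]
 [323.75864322 269.17865163]]
[ 313  239   31   82 1511] [328.6585043 276.5446724]
[593 290  27  23 355] [603.9971831  300.38309859]
```

View pics/w3.png

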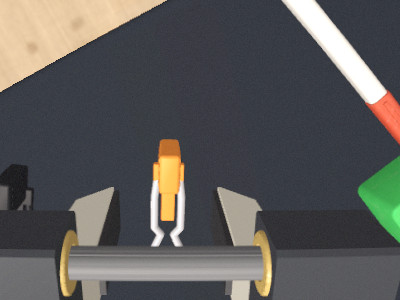

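```bash
python3 - <<'E'
from h import *
k=manip.calibration("wrist")
print(ray(k,(330,272),.034),ray(k,(328,320),.005),ray(k,(330,252),.034),ray(k,(330,293),.034))
E
```

```text
[0.53447973 0.40418965 0.034     ] [0.51250272 0.36308276 0.005     ] [0.53990411 0.41488998 0.034     ] [0.52857671 0.39254249 0.034     ]
```

```bash
python3 -m crank '[[0.001,-0.002,-0.03,0,0,0],[0.001,-0.002,-0.03,0,0,0],[0.0005,0,-0.02,0,0,0],[0,0,-0.0125,0,0,0],[0,0,0,0,0,0],[0,0,0,0,0,0]]' 0.55
```

```text
time_s: 8.85
tcp_pos: [0.5339, 0.4041, 0.0264]
tcp_rot: [[0.457, 0.89, 0.001], [0.89, -0.457, 0.0], [0.001, 0.0, -1.0]]
ft_force: [-0.2, -0.6, -0.2]
finger_gap: 0.0411
finger_force: 0.0
```

```bash
python3 -m crank '[[0,0,0,0,0,0],[0,0,0,0,0,0],[0,0,0,0,0,0],[0,0,0,0,0,0]]' 1
```

```text
time_s: 9.25
tcp_pos: [0.5336, 0.4039, 0.0261]
tcp_rot: [[0.457, 0.89, 0.0], [0.89, -0.457, 0.0], [0.001, 0.0, -1.0]]
ft_force: [0.2, 0.5, 0.1]
finger_gap: 0.0138
finger_force: 0.0
```

```bash
python3 -m crank '[[0,0,0,0,0,0],[0,0,0.01,0,0,0],[0,0,0.025,0,0,0],[0,0,0.04,0,0,0.01],[0,0,0.04,0,0,0.02],[-0.004,-0.025,0.03,0,0,0.02],[-0.004,-0.03,0.01,0,0,0.02],[-0.004,-0.03,0,0,0,0.02],[-0.004,-0.025,0,0,0,0.013],[0,0,0,0,0,0],[0,0,0,0,0,0],[0,0,0,0,0,0]]' 1
python3 - <<'E'
from h import *
k=manip.calibration("wrist");manip.get_image("wrist");a=manip.get_image("wrist");s=manip.get_image("side")
for c in("wrist","side"):
 for q in("clip","post","bar_lip","bar_hinge"):print(c,q,[(np.round(d["point"],3).tolist(),round(d["score"],2)) for d in manip.pinpoint(q,c)][:2])
cv2.imwrite("pics/s4full.png",s);cv2.imwrite("pics/w4full.png",a)
w=a[150:450,160:560];t=cv2.resize(s[180:380,270:470],(400,400))
cv2.imwrite("pics/m4.png",np.hstack([cv2.copyMakeBorder(w,0,100,0,0,0),t]))
E
```

```text
time_s: 10.45
tcp_pos: [0.5207, 0.3169, 0.1499]
tcp_rot: [[0.15, 0.989, 0.0], [0.989, -0.15, 0.001], [0.001, 0.0, -1.0]]
ft_force: [-0.3, 0.6, -0.4]
finger_gap: 0.0118
finger_force: 30.0
wrist clip [([0.512, 0.264, 0.127], 0.88), ([0.406, 0.394, 0.0], 0.77)]
wrist post [([0.502, 0.205, 0.081], 0.89)]
wrist bar_lip [([0.516, 0.251, 0.084], 0.79)]
wrist bar_hinge [([0.515, 0.248, 0.086], 0.29)]
side clip [([0.408, 0.396, 0.004], 0.89), ([0.511, 0.269, 0.125], 0.58)]
side post [([0.501, 0.204, 0.086], 0.97)]
side bar_lip [([0.514, 0.251, 0.085], 0.66)]
side bar_hinge []
```

View pics/m4.png

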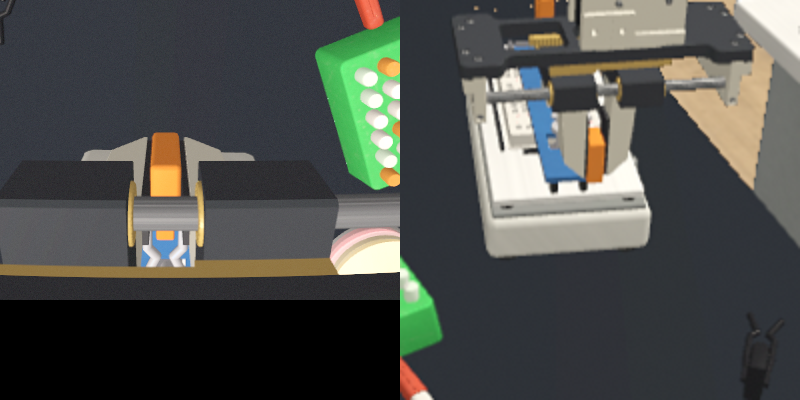

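Left: clip gripped by the tab (165,165), legs (150..185,250) over the blue bar. Right: bar flat down, clip hovering above its end. I'll zoom in on the legs against the bar.

```bash
python3 - <<'E'
from h import *
k=manip.calibration("wrist");a=cv2.imread("pics/w4full.png")
o=manip.get_obs();T=o["tcp_pos"]
print(proj(k,[[.5055,.2085,.0985],[.5025,.206,.0985],[*(T[:2]-.075*np.array([.15,.989])),.1265]]))
c=a[355:435,285:375];cv2.imwrite("pics/w4z.png",cv2.resize(c,(720,576) if 0 else (675,600),interpolation=cv2.INTER_CUBIC))
E
```

```text
[[325.83066395 439.49064939]
 [321.68508604 443.04044467]
 [323.9423871  431.76204908]]
```

View pics/w4z.png

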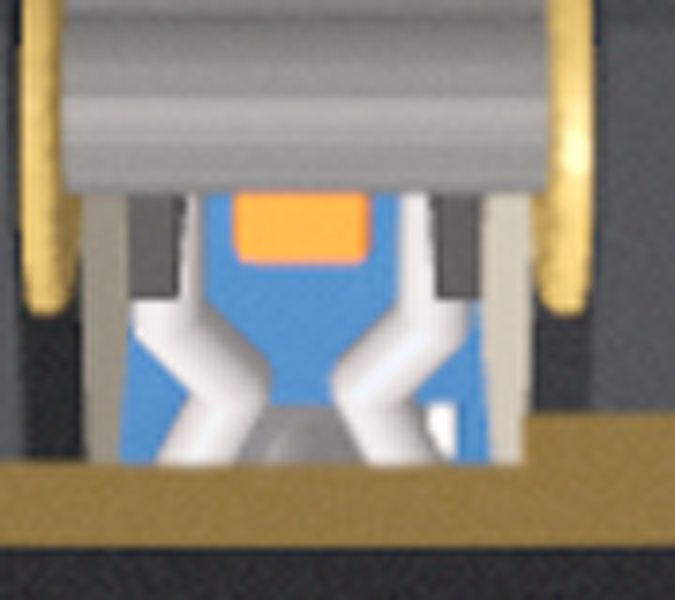

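Clip mid-line (bulges at crop x≈301) and the post head and bar middle (≈306) agree to under 1 mm. I'll lower onto the track.

```bash
python3 -m crank '[[0,0,-0.02,0,0,0],[0.0006,0,-0.015,0,0,0],[0,0,-0.008,0,0,0],[0,0,-0.0045,0,0,0],[0,0,0,0,0,0],[0,0,0,0,0,0]]' 1
```

```text
time_s: 11.6
tcp_pos: [0.5214, 0.3158, 0.112]
tcp_rot: [[0.15, 0.989, 0.0], [0.989, -0.15, 0.0], [0.0, 0.0, -1.0]]
ft_force: [-0.4, 0.8, -0.5]
finger_gap: 0.0121
finger_force: 30.0
```

```bash
python3 -m crank '[[-0.0004,-0.0025,0,0,0,0],[-0.0004,-0.0025,0,0,0,0],[-0.0004,-0.0025,0,0,0,0],[-0.0004,-0.0025,0,0,0,0],[-0.0004,-0.0025,0,0,0,0],[-0.0004,-0.0025,0,0,0,0],[-0.0004,-0.0025,0,0,0,0],[-0.0004,-0.0025,0,0,0,0],[-0.0004,-0.0025,0,0,0,0],[-0.0004,-0.0025,0,0,0,0]]' 1
```

```text
time_s: 12.6
tcp_pos: [0.518, 0.2955, 0.1117]
tcp_rot: [[0.15, 0.989, -0.0], [0.989, -0.15, -0.0], [-0.0, -0.0, -1.0]]
ft_force: [-0.0, 0.7, -0.5]
finger_gap: 0.0118
finger_force: 30.0
```

```bash
python3 -m crank '[[-0.0004,-0.0025,0,0,0,0],[-0.0004,-0.0025,0,0,0,0],[-0.0004,-0.0025,0,0,0,0],[-0.0004,-0.0025,0,0,0,0],[-0.0004,-0.0025,0,0,0,0]]' 1
```

```text
time_s: 13.1
tcp_pos: [0.5164, 0.2856, 0.1118]
tcp_rot: [[0.15, 0.989, 0.0], [0.989, -0.15, 0.0], [0.0, 0.0, -1.0]]
ft_force: [-0.4, -0.5, -0.7]
finger_gap: 0.0116
finger_force: 30.0
```

```bash
python3 -m crank '[[-0.0004,-0.0025,0,0,0,0],[-0.0004,-0.0025,0,0,0,0],[-0.0004,-0.0025,0,0,0,0],[-0.0004,-0.0025,0,0,0,0],[-0.0004,-0.0025,0,0,0,0]]' 1
```

```text
time_s: 13.6
tcp_pos: [0.515, 0.2757, 0.1118]
tcp_rot: [[0.15, 0.989, 0.001], [0.989, -0.15, 0.0], [0.0, 0.0, -1.0]]
ft_force: [1.8, 1.5, -0.4]
finger_gap: 0.0119
finger_force: 30.0
```

```bash
python3 -m crank '[[-0.0004,-0.0025,0,0,0,0],[-0.0004,-0.0025,0,0,0,0],[-0.0004,-0.0025,0,0,0,0],[-0.0004,-0.0025,0,0,0,0],[-0.0004,-0.0025,0,0,0,0]]' 1
```

```text
time_s: 14.1
tcp_pos: [0.5136, 0.2663, 0.112]
tcp_rot: [[0.15, 0.989, 0.001], [0.989, -0.15, 0.001], [0.001, 0.001, -1.0]]
ft_force: [3.7, 4.5, -1.5]
finger_gap: 0.0122
finger_force: 30.0
```

```bash
python3 -m crank '[[-0.0004,-0.0025,0,0,0,0],[-0.0004,-0.0025,0,0,0,0],[-0.0004,-0.0025,0,0,0,0],[-0.0004,-0.0025,0,0,0,0],[-0.0004,-0.0025,0,0,0,0]]' 1
```

```text
time_s: 14.6
tcp_pos: [0.512, 0.2576, 0.1122]
tcp_rot: [[0.149, 0.989, 0.002], [0.989, -0.149, 0.003], [0.003, 0.001, -1.0]]
ft_force: [3.3, 8.1, 0.2]
finger_gap: 0.0115
finger_force: 30.0
```

```bash
python3 -m crank '[[0,-0.0025,0,0,0,0],[-0.0001,-0.0025,0,0,0,0],[-0.0003,-0.0025,0,0,0,0]]' 1
```

```text
time_s: 14.9
tcp_pos: [0.5116, 0.2523, 0.1123]
tcp_rot: [[0.148, 0.989, 0.002], [0.989, -0.148, 0.003], [0.004, 0.001, -1.0]]
ft_force: [2.0, 8.8, -0.8]
finger_gap: 0.0115
finger_force: 30.0
```

```bash
python3 -m crank '[[-0.0003,-0.0025,0,0,0,0],[-0.0004,-0.0025,0,0,0,0],[-0.0004,-0.0025,0,0,0,0]]' 1
```

```text
time_s: 15.2
tcp_pos: [0.5104, 0.2455, 0.1121]
tcp_rot: [[0.149, 0.989, 0.001], [0.989, -0.149, 0.002], [0.003, 0.0, -1.0]]
ft_force: [1.1, 9.0, 1.0]
finger_gap: 0.0115
finger_force: 30.0
```

```bash
python3 - <<'E'
from h import *
o=manip.get_obs();print(o["ft_force"].round(1))
manip.get_image("side");manip.get_image("scene");a=manip.get_image("wrist")
for c in("side","scene","wrist"):
 for q in("post","clip","bar_lip"):print(c,q,[(np.round(d["point"],3).tolist(),round(d["score"],2)) for d in manip.pinpoint(q,c)][:3])
cv2.imwrite("pics/w5.png",cv2.resize(a[340:440,260:400],(700,500),interpolation=cv2.INTER_CUBIC))
E
```

```text
[1.1 9.  1. ]
side post [([0.502, 0.192, 0.087], 0.68)]
side clip [([0.503, 0.197, 0.088], 0.69), ([0.41, 0.391, 0.0], 0.69), ([0.502, 0.191, 0.083], 0.35)]
side bar_lip [([0.508, 0.24, 0.084], 0.67), ([0.659, 0.396, 0.002], 0.16)]
scene post [([0.503, 0.192, 0.084], 0.8)]
scene clip [([0.41, 0.392, -0.002], 0.78), ([0.499, 0.192, 0.083], 0.73)]
scene bar_lip [([0.51, 0.236, 0.087], 0.64)]
wrist post [([0.499, 0.192, 0.083], 0.98)]
wrist clip [([0.5, 0.193, 0.089], 0.57)]
wrist bar_lip []
```

View pics/w5.png

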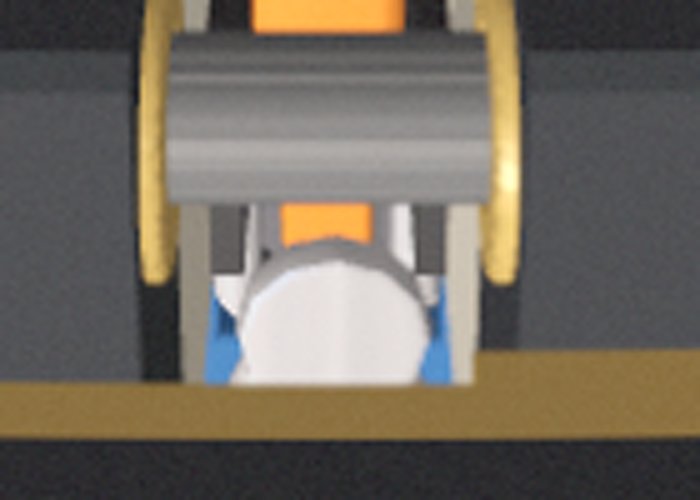

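The head covers the seat, so home or not is unclear: post at y≈0.192, clip origin at about 0.193–0.197. I'll keep pushing slowly and watch for the snap.

```bash
python3 -m crank '[[-0.0004,-0.0025,0,0,0,0]]' 1;  python3 -m crank '[[-0.0004,-0.0025,0,0,0,0]]' 1
```

```text
time_s: 15.9
tcp_pos: [0.5102, 0.2441, 0.1121]
tcp_rot: [[0.149, 0.989, 0.001], [0.989, -0.149, 0.003], [0.003, 0.001, -1.0]]
ft_force: [1.2, 9.3, 0.8]
finger_gap: 0.0118
finger_force: 30.0
time_s: 16.0
tcp_pos: [0.5099, 0.2423, 0.1122]
tcp_rot: [[0.148, 0.989, 0.001], [0.989, -0.148, 0.003], [0.003, 0.001, -1.0]]
ft_force: [2.1, 10.4, 0.4]
finger_gap: 0.0117
finger_force: 30.0
```

```bash
python3 -m crank '[[-0.0004,-0.0025,0,0,0,0]]' 1; python3 -m crank '[[-0.0004,-0.0025,0,0,0,0]]' 1
```

```text
time_s: 16.1
tcp_pos: [0.5096, 0.2406, 0.1123]
tcp_rot: [[0.148, 0.989, 0.001], [0.989, -0.148, 0.004], [0.004, 0.001, -1.0]]
ft_force: [2.4, 12.3, -0.2]
finger_gap: 0.0122
finger_force: 30.0
time_s: 16.2
tcp_pos: [0.5093, 0.2389, 0.1123]
tcp_rot: [[0.148, 0.989, 0.001], [0.989, -0.148, 0.004], [0.004, 0.001, -1.0]]
ft_force: [1.5, 12.8, -0.7]
finger_gap: 0.0118
finger_force: 30.0
```

Force now rises with the platform spring alone (0.6 N/mm, no relative motion). It had stayed flat over 12 mm just before, so the snap already happened around y=0.248. I'll ease the platform back to rest.

```bash
python3 -m crank '[[0.0004,0.0025,0,0,0,0],[0.0004,0.0025,0,0,0,0],[0.0004,0.0025,0,0,0,0],[0.0004,0.0025,0,0,0,0],[0.0004,0.0025,0,0,0,0],[0.0004,0.0025,0,0,0,0]]' 1; python3 -m crank '[[0.0004,0.0025,0,0,0,0],[0.0004,0.0025,0,0,0,0],[0.0004,0.0025,0,0,0,0],[0,0,0,0,0,0]]' 1
```

```text
time_s: 16.8
tcp_pos: [0.511, 0.2489, 0.112]
tcp_rot: [[0.149, 0.989, 0.0], [0.989, -0.149, 0.001], [0.001, 0.0, -1.0]]
ft_force: [1.8, 5.4, -0.1]
finger_gap: 0.0118
finger_force: 30.0
time_s: 17.2
tcp_pos: [0.5119, 0.2539, 0.1118]
tcp_rot: [[0.15, 0.989, -0.0], [0.989, -0.15, 0.0], [0.0, -0.0, -1.0]]
ft_force: [0.6, 2.8, 2.2]
finger_gap: 0.0119
finger_force: 30.0
```

```bash
python3 -m crank '[[0.0004,0.0025,0,0,0,0],[0.0004,0.0025,-0.0005,0,0,0],[0,0.0004,-0.0005,0,0,0],[0,0,0,0,0,0]]' 1; python3 -m crank '[[0,0,0,0,0,0],[0,0,0,0,0,0],[0,0,0,0,0,0],[0,0,0,0,0,0]]' 0.6
```

```text
time_s: 17.6
tcp_pos: [0.5126, 0.2577, 0.1107]
tcp_rot: [[0.15, 0.989, -0.0], [0.989, -0.15, -0.001], [-0.001, -0.0, -1.0]]
ft_force: [1.1, 0.2, -0.7]
finger_gap: 0.012
finger_force: 30.0
time_s: 18.0
tcp_pos: [0.5125, 0.2579, 0.1109]
tcp_rot: [[0.15, 0.989, -0.0], [0.989, -0.15, -0.0], [-0.0, -0.0, -1.0]]
ft_force: [0.5, -0.2, -0.3]
finger_gap: 0.0357
finger_force: 0.0
```

Released. I'll lift straight up, move back and inspect.

```bash
python3 -m crank '[[0,0,0.01,0,0,0],[0,0,0.03,0,0,0],[0,0,0.05,0,0,0],[0,0,0.05,0,0,0],[0,0.05,0.01,0,0,0],[0,0.05,0,0,0,0],[0,0,0,0,0,0],[0,0,0,0,0,0]]' 0.6
python3 - <<'E'
from h import *
a=manip.get_image("wrist");s=manip.get_image("side");g=manip.get_image("scene")
for c in("side","scene","wrist"):
 for q in("post","clip","bar_lip","plate","rack","timer","marker"):print(c,q,[(np.round(d["point"],3).tolist(),round(d["score"],2)) for d in manip.pinpoint(q,c)][:3])
A=cv2.resize(a[200:350,240:390],(400,400),interpolation=cv2.INTER_CUBIC);B=cv2.resize(s[190:310,290:410],(400,400),interpolation=cv2.INTER_CUBIC)
cv2.imwrite("pics/w6f.png",a);cv2.imwrite("pics/m6.png",np.hstack([cv2.resize(a,(400,300)),cv2.resize(s[160:310,280:480],(400,300),interpolation=cv2.INTER_CUBIC)]))
E
```

```text
time_s: 18.8
tcp_pos: [0.5122, 0.3388, 0.2311]
tcp_rot: [[0.148, 0.989, -0.0], [0.989, -0.148, -0.0], [-0.0, -0.0, -1.0]]
ft_force: [0.2, -1.1, 0.3]
finger_gap: 0.0368
finger_force: 0.0
side post [([0.503, 0.205, 0.084], 0.8)]
side clip [([0.41, 0.392, 0.002], 0.82), ([0.507, 0.212, 0.086], 0.81), ([0.417, -0.078, 0.0], 0.56)]
side bar_lip [([0.514, 0.251, 0.084], 0.84)]
side plate [([0.497, 0.127, 0.064], 0.76)]
side rack [([0.689, 0.279, 0.003], 0.89)]
side timer [([0.675, 0.021, -0.0], 0.63), ([0.493, 0.127, 0.063], 0.63), ([0.689, 0.28, -0.001], 0.18)]
side marker [([0.66, 0.395, 0.004], 0.93)]
scene post [([0.506, 0.206, 0.082], 0.72)]
scene clip [([0.415, -0.074, 0.006], 0.74), ([0.51, 0.206, 0.08], 0.67), ([0.408, 0.394, -0.0], 0.54)]
scene bar_lip [([0.51, 0.25, 0.088], 0.6)]
scene plate [([0.489, 0.125, 0.064], 0.96), ([0.479, 0.037, 0.084], 0.46), ([0.509, 0.25, 0.087], 0.32)]
scene rack [([0.69, 0.278, -0.0], 0.65)]
scene timer [([0.679, 0.022, 0.004], 0.92)]
scene marker [([0.66, 0.396, -0.001], 0.72)]
wrist post [([0.502, 0.208, 0.083], 0.94)]
wrist clip [([0.406, 0.393, -0.002], 0.56), ([0.514, 0.252, 0.088], 0.38)]
wrist bar_lip [([0.513, 0.249, 0.084], 0.75)]
wrist plate [([0.659, 0.402, -0.004], 0.42)]
wrist rack [([0.695, 0.279, -0.003], 0.92)]
wrist timer []
wrist marker [([0.656, 0.402, -0.005], 0.73)]
```

View pics/m6.png

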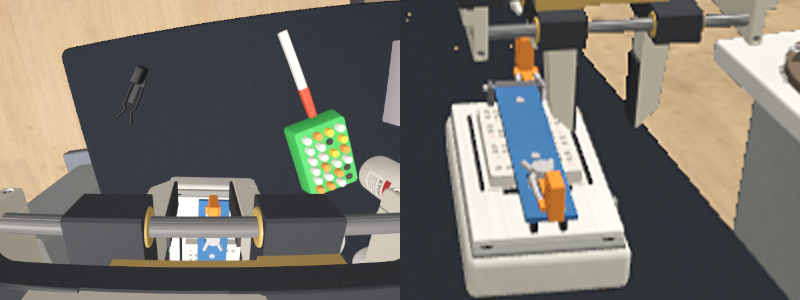

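Clip sits on the bar with its legs spread past the post (left (212,240); right (540,165)). One zoom to confirm it is fully home.

```bash
python3 - <<'E'
import cv2
from h import *
a=cv2.imread("pics/w6f.png");cv2.imwrite("pics/w6z.png",cv2.resize(a[300:420,290:390],(500,600),interpolation=cv2.INTER_CUBIC))
k=manip.calibration("wrist")
print((proj(k,[[.5045,.2075,.0985],[.5045,.2075,.087],[.5045+.0076,.2075+.0494,.118],[.5045-.0038,.2075-.0247,.0865]])-[290,300])*5)
E
```

```text
[[241.73099252 425.5003875 ]
 [239.7438651  382.65568739]
 [250.67236025 232.62440846]
 [237.56993192 497.95941141]]
```

View pics/w6z.png

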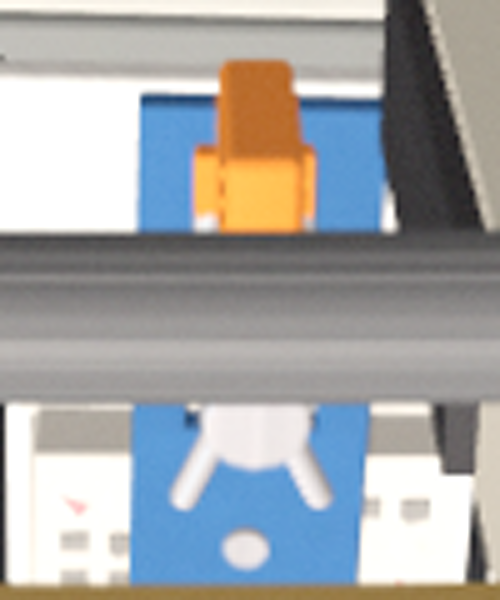

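The leg tips are at (185,500) and (317,497), against row 498 predicted for a fully home clip. The bar is flat, and the plate, rack, timer and marker are where they were. Handing in.

```bash
python3 -c "
from cell import manip
print(manip.hand_in())"
```

```text
the job is handed in; nothing more can be done
None
```

The bar is down and the clip is pushed home on the lock post and released; the last pictures show the plate, rack, timer and marker in place, the peak push I read was about 13 N, and I handed the job in at about 19 s with no verdict shown.

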